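# Lock the jig carriage, flip the cart frame's stand down and hold the frame upright

### The job

On the bench jig, turn the carriage's clamp knob clockwise until it is tight, without shoving the carriage along its track, and only then flip the aluminium prop stand of the steel cart frame forwards, over centre, until it snaps fully down. Then take the frame by its top bar, raise it from its backward lean to upright and finish while still gripping the bar and holding the frame upright: do not let go. Leave the glue bottle, tin, hammer and wood offcut where they are.

Things in the scene. Friction and masses are not known exactly. Their poses are not given: they have to be found in the camera images.
- knob_grip (a point): clamp knob (black disc with a metal grip bar) on the carriage, 140 mm in front (robot side) of the frame's axle, midway across. This point is on its vertical turning axis at the height to grip, 82 mm above the bench. Its grip bar is 46 mm long, 14 mm thick, 32 mm high, top 89 mm above the bench, held from above.
- knob (a joint): knob angle, rad: grows clockwise seen from above; at 0 the bar lies square to the track (along carriage_mid's x axis). Starts loose at 0 to 0.35; bites from about 1.1, is tight from 1.3, hard stop at 1.5 (bar almost along the track). Stays where it is left; turning takes under 0.3 N m.
- frame: stub of a steel cart frame: upside-down U of dark 20 mm tube, 144 mm wide, hinged on an axle. Origin on the axle midway between the tubes, 95 mm above the bench. z: up the frame to the top bar; y: along the axle; x: to its far side. Starts leaning 0.5 rad back (top to +x) on a stop; tips forwards to a stop 0.12 rad past upright. About 1 kg, hinge nearly free: it falls either way unless held.
- bar (a point): middle of the frame's top bar, on its centre line: round tube, 20 mm diameter, free over 100 mm along the frame's y axis, 190 mm from the axle up the frame's z axis (285 mm above the bench when upright). A thinner cross tube lies 85 mm below it.
- stand (a joint): kickstand angle to the frame, rad: 0 = stowed, leg up along the frame's +y tube; grows as the leg swings forwards (frame -x, robot side) and down; 2.62 = fully down on its stop. Over-centre: with the frame leaning back it returns to 0 below about 0.7 and goes on to 2.62 by itself above 0.9. Leg: 12 mm aluminium rod, 127 mm long, pivot at x 0, y 94, z 65 mm in frame.
- tab (a point): on the kickstand's tab, a 12 mm round peg sticking out sideways (frame +y) from the leg 100 mm from its pivot, free for 50 mm; this point is on its centre line 32 mm from the leg's centre line, 24 mm from the peg's tip. 1 to 2 N square to the leg swings it. Starts about 240 mm above the bench.
- glue: bystander: upright white glue bottle, 60 mm diameter, 170 mm tall, origin at its base; leave it
- tin: bystander: plain steel tin, 84 mm diameter, 90 mm tall, origin at its base; leave it
- hammer: bystander: hammer lying on the bench; leave it
- offcut: bystander: wood offcut 120 x 45 x 35 mm lying on the bench, origin under its centre; leave it
- carriage_mid (a point): top of the wooden carriage under the axle, 45 mm above the bench, 50 mm below the frame's origin; z up, y along the track, x away from the robot side, level. The carriage is 270 x 230 mm and carries frame and knob; it slides along y on its track, with a push of a few newtons while the knob is loose; tight, it stands 20 N.

How it is judged:
On the way, in this order (a step that is already met when the one before it is completed fails the run):
1. the clamp knob is tight (value of joint knob above 1.25 rad), for 0.2 s.
2. the stand has gone over centre and is fully down (value of joint stand above 2.45 rad), for 0.2 s.
At the end, for the whole second after the job is handed in: The clamp knob is still tight (above 1.2 rad), the stand fully down (above 2.45 rad), and the frame stands within 0.07 rad (4 degrees) of upright, held by the fingers at its top bar (more than 2 N, grasp within 60 mm of the bar's middle), through the last second (value of joint knob above 1.2 rad and value of joint stand above 2.45 rad and angle between bar's own z axis and vertical below 0.07 rad and distance between the grasp point and bar below 0.06 m and contact force between frame and the fingers above 2 N); the arm keeps its last pose, push and grip.
It fails at once if the carriage is shoved more than 25 mm along its track (distance of carriage_mid from where it was at the start of the episode above 0.025 m).
It fails at once if a bystander is moved more than 30 mm (distance of any of glue, tin, hammer, offcut from where it was at the start of the episode above 0.03 m).
It also fails if it takes over 67 s, if anything falls off the work surface, if the arm or the gripper's body presses on something with over 40 N, if the wrist force passes 120 N, or if a joint passes its speed limit or range.

### The arm

A 6-joint arm with a two-finger parallel gripper is mounted at the origin on the work surface. World frame = base frame: x ahead of the robot, y to its left, z up, the work surface at z = 0. Lengths are in m, angles in rad, forces in N, time in s.
With the tool pointing down it reaches from about 0.275 to 0.75 m from the base axis. Payload 10.2 kg.
Tool frame: the origin (TCP) lies midway between the tips of the shut fingers; the grasp point (between the pads) lies 19 mm behind it (robot.grasp_offset is the z of the grasp point in the tool frame, in m); z points along the fingers, y is the direction in which the jaws open and shut (so a half turn about z gives the same grasp; the last joint's range is limited). The gripper opens to 88 mm and grips with 3 to 60 N. Pads are 18 mm wide; open, the fingers measure 123 mm over their backs; the gripper's body (75 mm by 187 mm) begins 45 mm behind the grasp point.
Start: joints at [1.043, 0.313, 1.498, -0, 1.331, -0.223], TCP at [0.158, 0.501, 0.239] pointing down, gripper open.
Joint ranges: [-2.94, 2.94], [-0.97, 2.17], [0.19, 2.56], [-1.23, 4.37], [0.02, 3.11], [-2.88, 2.88]. Speed limits (rad/s): [2.39, 2.39, 3.01, 3.14, 3.14, 3.14].

### API

Orientations are given as a unit quaternion [x, y, z, w].
In Python, from workcell import robot gives the robot as it stands. The module is installed in compiled form; this text tells all that it offers.
- The arm moves only by the tool carry_out, never from a script. Its argument "moves" is a list that holds one entry, the list of rows, each a list of 6 numbers: the shift along the tool's x, y, z in cm, then the turn, a rotation vector about the tool's x, y, z in degrees. A call has 1 to 20 rows; each row shifts and turns the commanded pose from where the row before left it, along the tool's axes as they then stand; what a row does not reach is not made up. A row lasts 1/12 s, in which the tool goes at most 41.7 mm and 7.16 degrees, less where a joint would pass 70% of its speed; a pose out of reach is approached as far as the arm can. A call with a gripper value outside its range is refused whole. "claw" is the opening, from -1 (shut) to 1 (fully open), so that 0 is half open, set as the call begins (left out, the last holds). The fingers move at their own pace and stop on an object; "grip_force" is the grip in N (left out, the last holds). Time passes only in rows, so rows that do not move let the fingers close. It gives the time, the measured TCP pose, the force and the opening at its end, in the units of the state.
- robot.get_obs(): the state, without advancing time (a new reading comes with each control period).
- robot.get_image(name): name is "scene" or "top"; returns the picture (480x640x3 uint8, red, green, blue); there is no depth.
- robot.camera_info(name): a dict with "intrinsics" (3x3 intrinsics, pixels), "world_from_camera" (4x4, takes a point from camera to world coordinates). Camera axes: x right, y down, z forward; pixel columns grow to the right and rows downward; lengths in m; the calibration is good to about 2 mm. A picture is of the moment at which its call begins. camera_info takes no time and is no camera call.
- robot.finish_job(): hands the job in, once; it reports no verdict.
Trained networks look in the newest picture that a camera, given by its name, has taken for a name from the list of things; names that differ only in an ending like _2 or _b are one class to them, and where a whole thing is asked for, a point or a joint stands for the part that bears it (a point fixed in the world has none). Each returns a list of dicts, best first, with "score" (0 to 1); they miss things now and then, are a little off and sometimes report something else, mostly with a low value. They report only what shows in the picture. A call takes as long as a camera call.
- robot.look_for(thing, camera): "location" ([column, row] in pixels, amid what is visible of it).
- robot.cut_out(thing, camera): "mask" (480x640 bool, what is visible of it) and "location" ([column, row] in pixels, amid what is visible of it).
- robot.tip_of(thing, camera): "location" ([column, row] in pixels: a listed point, or the origin of a listed thing).
The state is a dict: "time_s": time; "joints": joint angles; "qd": joint speeds; "effort": joint torques, N m; "ee_pos": TCP position; "tool_rot": TCP orientation; "ft_force": force on the tool from outside, world axes, zero at the start; "moment": the same for the moment, N m; "finger_gap": finger opening in m.
Only numpy, scipy, OpenCV 4.12 (cv2) and the standard library are available. Lean on these libraries where they do the work, as an engineer would, in place of code of your own. Each camera call takes 0.05 s, during which the arm holds its last target.

## Working session

There is one attempt and no reset: what is moved stays moved. The work goes in short steps, Python scripts to look and compute and a tool call to move; the robot and the scene stay as the last step left them, time stands still between calls to the robot, and variables do not carry over. Pictures are saved under pics/ and viewed, and the job is handed in when it is done.

Besides the shell and the picture viewer there is one more tool, called after ">>>" as a command line: name --argument value ..., lists and objects as JSON in quotes. carry_out: Moves the arm, as the interface text tells. Its arguments: {"type":"object","properties":{"moves":{"type":"array"},"claw":{"type":"number"},"grip_force":{"type":"number"}},"required":["moves"]}

```bash
mkdir -p pics; ls; python3 - <<'E'
from workcell import robot
import cv2,numpy as np
print(robot.get_obs(), robot.grasp_offset)
for c in("scene","top"):
    im=robot.get_image(c); cv2.imwrite(f"pics/{c}0.png",im[:,:,::-1])
    i=robot.camera_info(c); print(c,i["intrinsics"],i["world_from_camera"])
    for t in("knob_grip","frame","bar","tab","carriage_mid"):
        r=robot.tip_of(t,c); print(t,[(round(d["score"],2),np.round(d["location"],1)) for d in r[:2]])
E
```

```text
pics
{'time_s': 0.0, 'joints': array([ 1.04259897e+00,  3.13438550e-01,  1.49843342e+00, -4.61717333e-08,
        1.33098985e+00, -2.23405249e-01]), 'qd': array([ 0.0002751 ,  0.00041467, -0.00040912, -0.00131637,  0.00038937,
       -0.00077117]), 'effort': array([ 5.26010481e-04, -4.02230215e+01, -2.52260631e+01,  6.94211922e-02,
        3.54088575e-02, -7.53240806e-05]), 'ee_pos': array([0.15743784, 0.50058163, 0.2381683 ]), 'tool_rot': array([ 1.51806816e-01,  9.88409980e-01, -5.90309816e-04, -2.32884009e-04]), 'ft_force': array([-1.16360254,  0.8810387 , -0.32781943]), 'moment': array([-0.04877633, -0.00646747, -0.0037279 ]), 'finger_gap': 0.08839546764395709} -0.0187
scene [[463.83811423   0.         328.31196746]
 [  0.         463.83811423 248.64556758]
 [  0.           0.           1.        ]] [[ 0.64570279  0.57414086 -0.5034185   1.1794319 ]
 [ 0.76353483 -0.47762738  0.43461092 -0.53200616]
 [ 0.00908143 -0.66500704 -0.74678187  1.12852836]
 [ 0.          0.          0.          1.        ]]
knob_grip [(0.49, array([326.9, 243.9]))]
frame [(0.83, array([346.9, 274.3])), (0.33, array([204.8, 397.1]))]
bar [(0.87, array([366.9, 257.8])), (0.52, array([349.4, 274.9]))]
tab [(0.66, array([406.8, 240.7]))]
carriage_mid [(0.67, array([349.2, 286.8])), (0.5, array([397.9, 215. ]))]
top [[449.32996438   0.         320.95968409]
 [  0.         449.32996438 230.53099568]
 [  0.           0.           1.        ]] [[ 0.00419295 -0.99792578  0.06423824  0.44794095]
 [-0.99998531 -0.00396363  0.00369696  0.00789049]
 [-0.00343467 -0.06425279 -0.99792774  1.30080073]
 [ 0.          0.          0.          1.        ]]
knob_grip [(0.8, array([298.3, 254. ]))]
frame [(0.71, array([305.4, 206.5]))]
bar [(0.83, array([313.3, 158.3]))]
tab [(0.8, array([260.5, 155.4]))]
carriage_mid [(0.9, array([307.3, 203.2]))]
```

View pics/scene0.png

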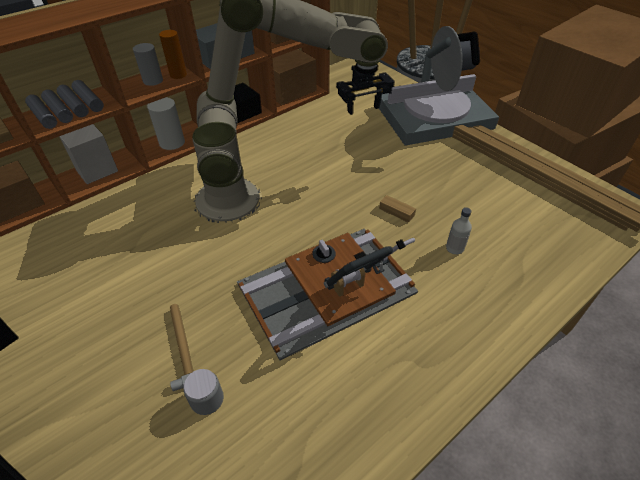

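View pics/top0.png

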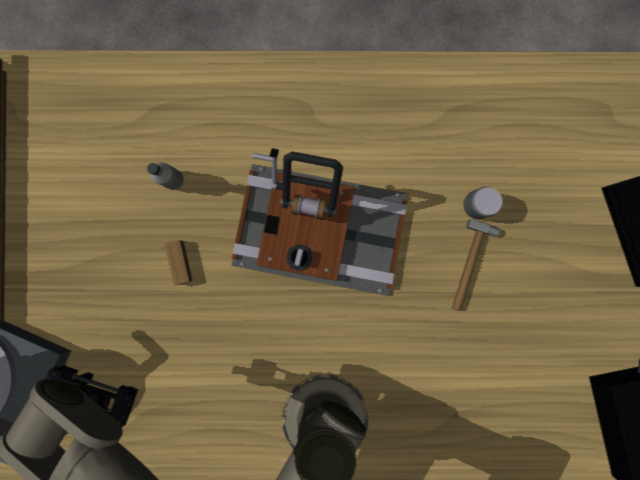

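```bash
cat > h.py <<'E'
from workcell import robot
import cv2,numpy as np
from scipy.optimize import least_squares
from scipy.spatial.transform import Rotation as R
def proj(c,P):
    i=robot.camera_info(c); T=np.linalg.inv(i["world_from_camera"]); p=T[:3,:3]@P+T[:3,3]; u=i["intrinsics"]@p; return u[:2]/u[2]
def back(c,px,z):
    i=robot.camera_info(c);T=i["world_from_camera"]; d=T[:3,:3]@np.linalg.inv(i["intrinsics"])@np.array([px[0],px[1],1.]); o=T[:3,3]; return o+d*(z-o[2])/d[2]
s,c5=np.sin(.5),np.cos(.5)
M={"knob_grip":(-.14,0,.082),"carriage_mid":(0,0,.045),"frame":(0,0,.095),"bar":(.19*s,0,.095+.19*c5),"tab":(.165*s,.126,.095+.165*c5)}
def W(q,m): 
    c,s_=np.cos(q[2]),np.sin(q[2]); return np.array([q[0]+c*m[0]-s_*m[1],q[1]+s_*m[0]+c*m[1],m[2]])
def fit(obs):
    f=lambda q:np.concatenate([proj(c,W(q,M[t]))-np.array(px) for c,t,px in obs])
    r=least_squares(f,[.5,.03,0],loss="soft_l1",f_scale=1.5); return r.x,f(r.x).reshape(-1,2)
def crop(c,name,x0,y0,w,h,k):
    im=robot.get_image(c)[y0:y0+h,x0:x0+w,::-1]; cv2.imwrite("pics/"+name,cv2.resize(im,None,fx=k,fy=k,interpolation=cv2.INTER_CUBIC))
E
python3 - <<'E'
from h import *
obs=[("scene","knob_grip",(326.9,243.9)),("scene","frame",(346.9,274.3)),("scene","bar",(366.9,257.8)),("scene","tab",(406.8,240.7)),("scene","carriage_mid",(349.2,286.8)),
("top","knob_grip",(298.3,254)),("top","frame",(305.4,206.5)),("top","bar",(313.3,158.3)),("top","tab",(260.5,155.4)),("top","carriage_mid",(307.3,203.2))]
q,r=fit(obs);print(q)
for o,e in zip(obs,r):print(o[:2],e.round(1),W(q,M[o[1]]).round(4))
crop("top","topc.png",225,140,190,160,4)
crop("scene","scenec.png",230,190,200,170,4)
im=robot.get_image("top");g=im[244:272,284:314].max(2)
m=cv2.inRange(im,(130,130,130),(255,255,255));m2=np.zeros_like(m);m2[242:272,284:314]=m[242:272,284:314]
pts=np.argwhere(m2)[:,::-1].astype(np.float32);print(len(pts),pts.mean(0),cv2.minAreaRect(pts),cv2.fitLine(pts,cv2.DIST_L2,0,.01,.01).ravel())
E
```

```text
[ 0.59402361  0.04966351 -0.20298095]
('scene', 'knob_grip') [-2.   1.4] [0.4569 0.0779 0.082 ]
('scene', 'frame') [1.4 0.1] [0.594  0.0497 0.095 ]
('scene', 'bar') [ 2.8 -0. ] [0.6832 0.0313 0.2617]
('scene', 'tab') [0.9 2.1] [0.6969 0.1571 0.2398]
('scene', 'carriage_mid') [-1.6 -1.7] [0.594  0.0497 0.045 ]
('top', 'knob_grip') [-1.6  2. ] [0.4569 0.0779 0.082 ]
('top', 'frame') [ 1.8 -1.3] [0.594  0.0497 0.095 ]
('top', 'bar') [-0.4  0.4] [0.6832 0.0313 0.2617]
('top', 'tab') [ 0.1 -0.4] [0.6969 0.1571 0.2398]
('top', 'carriage_mid') [0.5 4.1] [0.594  0.0497 0.045 ]
38 [298.05264 256.8158 ] ((298.0293884277344, 256.8823547363281), (2.425356149673462, 14.309601783752441), 14.03624439239502) [ 2.3000081e-01 -9.7319043e-01  2.9805264e+02  2.5681580e+02]
```

View pics/topc.png

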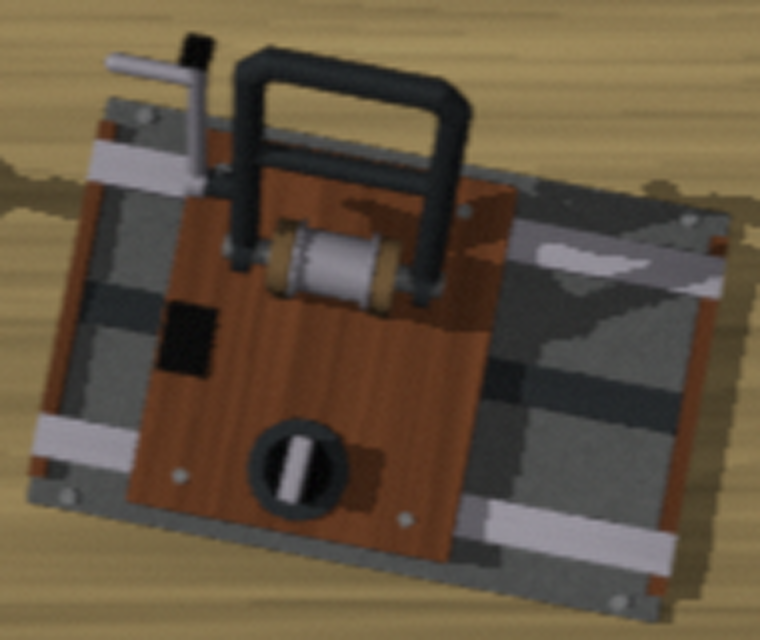

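View pics/scenec.png

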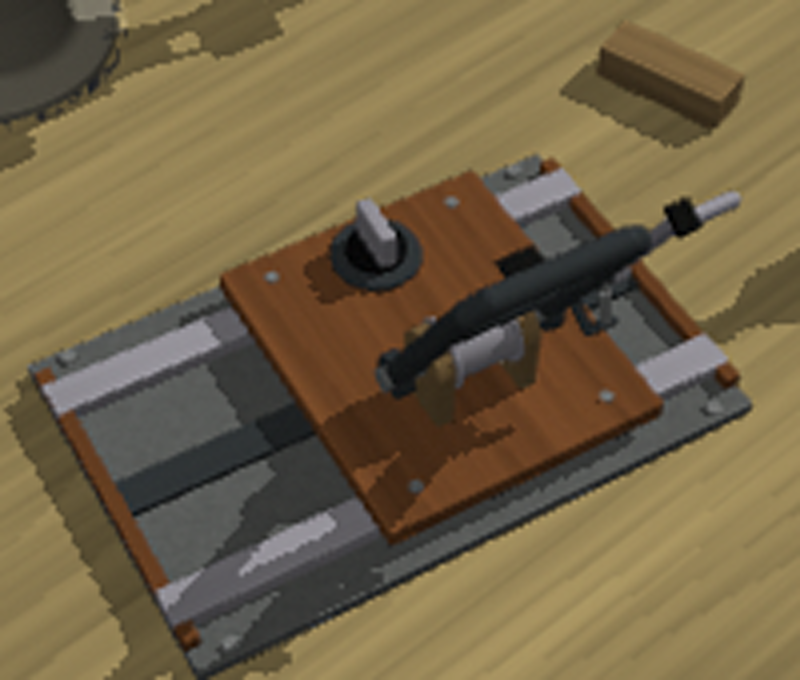

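```bash
cat >> h.py <<'E'
def delta(p,yang=None):
    """shift in tool axes (cm) from measured pose to p, turn deg about tool z to bring tool y to world angle yang"""
    o=robot.get_obs(); r=R.from_quat(o["tool_rot"]); d=r.inv().apply(np.array(p)-o["ee_pos"])*100
    y=r.apply([0,1,0]); a=np.arctan2(y[1],y[0]); print("t",round(o["time_s"],2),"pos",o["ee_pos"].round(4),"yang",a.round(3),"z",r.apply([0,0,1]).round(3),"gap",round(o["finger_gap"],4),"F",o["ft_force"].round(1))
    print("shift cm",d.round(2), "turn", None if yang is None else np.degrees(a-yang).round(1))
E
python3 - <<'E'
from h import *
print(back("top",(298.4,257.2),.089))
for z in(.089,): print(proj("scene",np.array([.4569,.0779,.089])),proj("scene",back("top",(298.4,257.2),z)))
for t in("glue","offcut","knob_grip","bar","tab"):
    robot.get_image("top")
    r=robot.tip_of(t,"top");print(t,[(round(d["score"],2),np.round(d["location"],1),back("top",d["location"],{"knob_grip":.082,"bar":.2617,"tab":.2398}.get(t,0)).round(3)) for d in r[:1]])
delta([.4585,.0745,.16],np.pi/2-.22)
E
```

```text
[0.45374607 0.07282397 0.089     ]
[324.91294944 243.74369359] [322.95891685 243.94419583]
glue [(0.63, array([172.8, 177.8]), array([0.685, 0.447, 0.   ]))]
offcut [(0.94, array([178.3, 262.3]), array([0.438, 0.425, 0.   ]))]
knob_grip [(0.81, array([296.7, 260.1]), array([0.446, 0.078, 0.082]))]
bar [(0.71, array([310.3, 158.4]), array([0.684, 0.037, 0.262]))]
tab [(0.8, array([259.8, 158.6]), array([0.688, 0.159, 0.24 ]))]
t 1.25 pos [0.1575 0.5008 0.2387] yang 1.266 z [ 0.  0. -1.] gap 0.0883 F [-0.1  0.4 -0.4]
shift cm [-41.5  -31.64   7.87] turn -4.9
```

>>> carry_out --moves '[[[-2.9,-2.3,0,0,0,0],[-2.9,-2.3,0,0,0,0],[-2.9,-2.3,0,0,0,0],[-2.9,-2.3,0,0,0,0],[-2.9,-2.3,0,0,0,0],[-2.9,-2.3,0,0,0,0],[-2.9,-2.3,0,0,0,0],[-2.9,-2.3,0,0,0,0],[-2.9,-2.3,0,0,0,0],[-2.9,-2.3,0,0,0,0],[-2.9,-2.3,0,0,0,0],[-2.9,-2.3,0,0,0,0],[-2.9,-2.3,0,0,0,0],[-2.9,-2.3,0,0,0,0],[0,0,2,0,0,-4.9],[0,0,2,0,0,0],[0,0,2,0,0,0],[0,0,0,0,0,0]]]' --claw 1 --grip_force 20

```text
time_s: 2.75
ee_pos: [0.4467, 0.0717, 0.1758]
tool_rot: [0.11, 0.994, -0.0, -0.003]
ft_force: [0.0, 0.4, -1.1]
finger_gap: 0.088
```

```bash
python3 - <<'E'
from h import *
delta([.4535,.0735,.064],np.pi/2-.22)
crop("top","t1.png",225,140,190,160,4);crop("scene","s1.png",230,160,200,170,4)
E
```

```text
t 2.75 pos [0.4467 0.0717 0.1758] yang 1.351 z [-0.006  0.001 -1.   ] gap 0.088 F [ 0.   0.4 -1.1]
shift cm [-0.69  0.33 11.18] turn 0.0
```

View pics/s1.png

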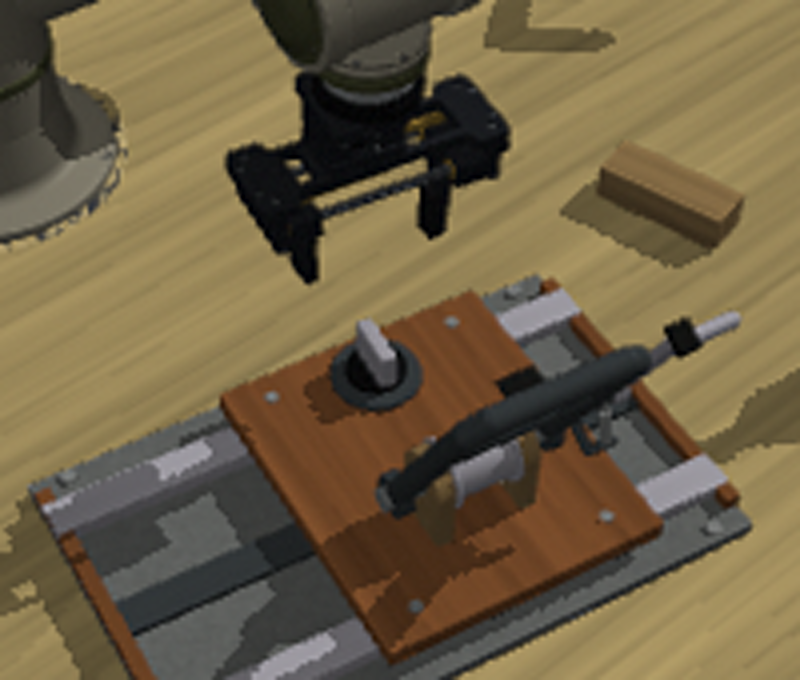

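>>> carry_out --moves '[[[-0.7,0.3,0,0,0,0],[0,0,2.5,0,0,0],[0,0,2.5,0,0,0],[0,0,2,0,0,0],[0,0,0,0,0,0],[0,0,0,0,0,0],[0,0,0,0,0,0]]]'

```text
time_s: 3.43
ee_pos: [0.4569, 0.0732, 0.1104]
tool_rot: [0.109, 0.994, 0.0, 0.001]
ft_force: [-0.2, -0.1, 0.3]
finger_gap: 0.0883
```

```bash
python3 - <<'E'
from h import *
delta([.4535,.0735,.064],np.pi/2-.22)
crop("top","t2.png",225,140,190,160,4);crop("scene","s2.png",270,190,100,85,8)
E
```

```text
t 3.43 pos [0.4569 0.0732 0.1104] yang 1.352 z [ 0.003 -0.    -1.   ] gap 0.0883 F [-0.2 -0.1  0.3]
shift cm [ 0.35 -0.05  4.64] turn 0.1
```

View pics/s2.png

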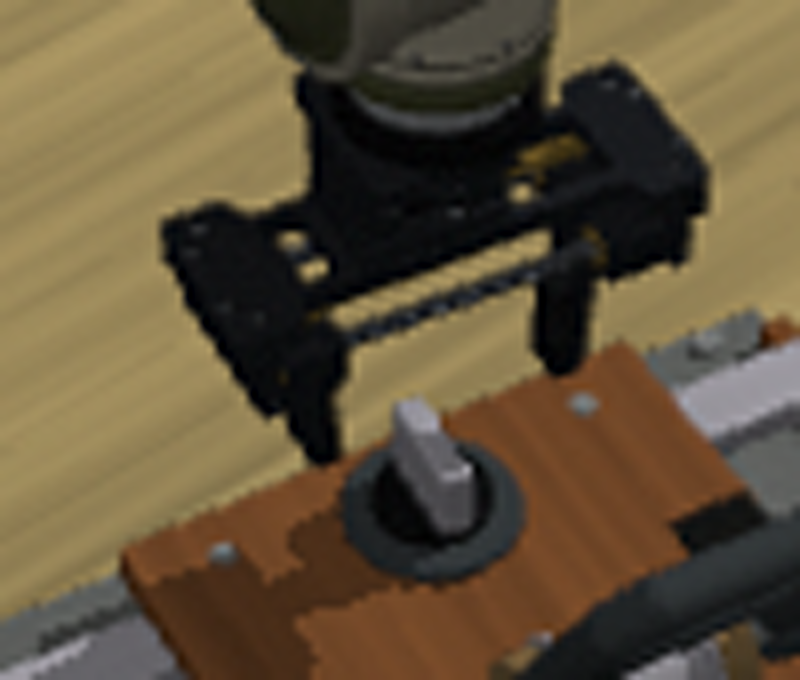

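>>> carry_out --moves '[[[0.2,0.1,1.5,0,0,0],[0,0,1.5,0,0,0],[0,0,1.5,0,0,0],[0,0,0,0,0,0],[0,0,0,0,0,0]]]'

```text
time_s: 3.95
ee_pos: [0.4543, 0.0746, 0.0644]
tool_rot: [0.109, 0.994, 0.0, 0.0]
ft_force: [-0.1, 0.8, -0.0]
finger_gap: 0.0881
```

>>> carry_out --moves '[[[0,0,0,0,0,0],[0,0,0,0,0,0],[0,0,0,0,0,0],[0,0,0,0,0,0],[0,0,0,0,0,0],[0,0,0,0,0,0],[0,0,0,0,0,0],[0,0,0,0,0,0]]]' --claw -1 --grip_force 20

```text
time_s: 4.62
ee_pos: [0.454, 0.0746, 0.0637]
tool_rot: [0.109, 0.994, -0.0, -0.0]
ft_force: [-0.9, -0.1, -0.6]
finger_gap: 0.037
```

```bash
python3 - <<'E'
from h import *
delta([.455,.075,.064],np.pi/2-.20-1.42)
print(robot.get_obs()["moment"])
crop("top","t3.png",225,140,190,160,4);crop("scene","s3.png",230,160,200,170,4)
E
```

```text
t 4.62 pos [0.454  0.0746 0.0637] yang 1.351 z [-0. -0. -1.] gap 0.037 F [-0.9 -0.1 -0.6]
shift cm [-0.09  0.06 -0.03] turn 80.3
[-0.01343005  0.06167182 -0.00411973]
```

View pics/s3.png

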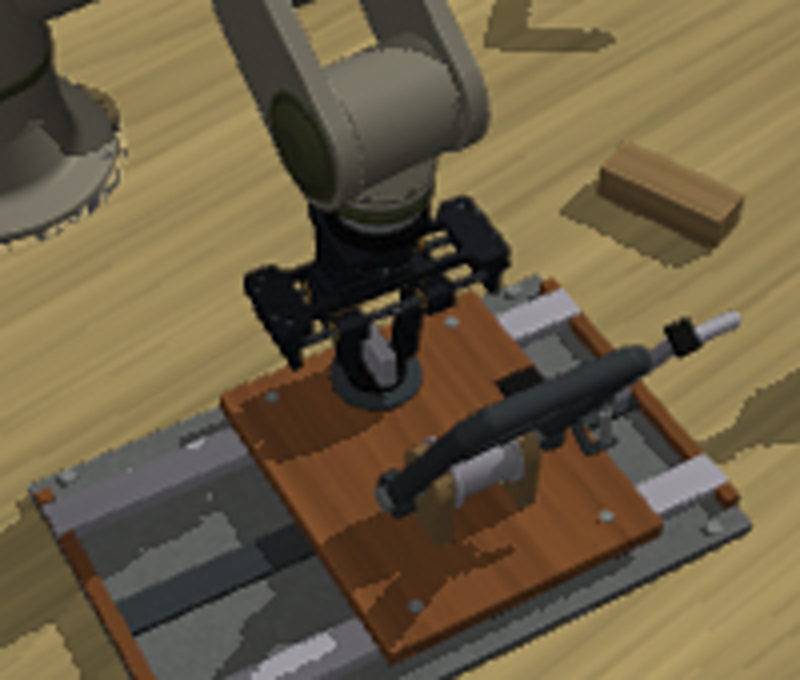

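Still closing (37 mm open), bar well between the fingers. Wait for it to close.

>>> carry_out --moves '[[[0,0,0,0,0,0],[0,0,0,0,0,0],[0,0,0,0,0,0],[0,0,0,0,0,0],[0,0,0,0,0,0],[0,0,0,0,0,0]]]'

```text
time_s: 5.22
ee_pos: [0.4539, 0.0746, 0.0637]
tool_rot: [0.109, 0.994, -0.0, -0.0]
ft_force: [-1.0, -0.8, -0.9]
finger_gap: 0.0141
```

```bash
python3 - <<'E'
from h import *
delta([.455,.075,.064],np.pi/2-.20-1.42)
print(robot.get_obs()["moment"])
E
```

```text
t 5.22 pos [0.4539 0.0746 0.0637] yang 1.351 z [-0. -0. -1.] gap 0.0141 F [-1.  -0.8 -0.9]
shift cm [-0.1   0.07 -0.03] turn 80.3
[-0.26503192  0.08663809 -0.05059944]
```

>>> carry_out --moves '[[[0,0,0,0,0,5],[0,0,0,0,0,5],[0,0,0,0,0,5],[0,0,0,0,0,5],[0,0,0,0,0,5],[0,0,0,0,0,5],[0,0,0,0,0,5],[0,0,0,0,0,5],[0,0,0,0,0,5],[0,0,0,0,0,5],[0,0,0,0,0,5],[0,0,0,0,0,5],[0,0,0,0,0,0],[0,0,0,0,0,0]]]'

```text
time_s: 6.38
ee_pos: [0.454, 0.0747, 0.0637]
tool_rot: [0.591, 0.807, 0.0, 0.0]
ft_force: [0.7, -0.9, -0.9]
finger_gap: 0.0138
```

```bash
python3 - <<'E'
from h import *
delta([.455,.075,.064],np.pi/2-.20-1.42)
print(robot.get_obs()["moment"])
crop("top","t4.png",225,140,190,160,4);crop("scene","s4.png",230,160,200,170,4)
E
```

```text
t 6.38 pos [0.454  0.0747 0.0637] yang 0.307 z [ 0.  0. -1.] gap 0.0138 F [ 0.7 -0.9 -0.9]
shift cm [ 0.    0.1  -0.03] turn 20.4
[-0.14645457 -0.04730109 -0.06043095]
```

View pics/s4.png

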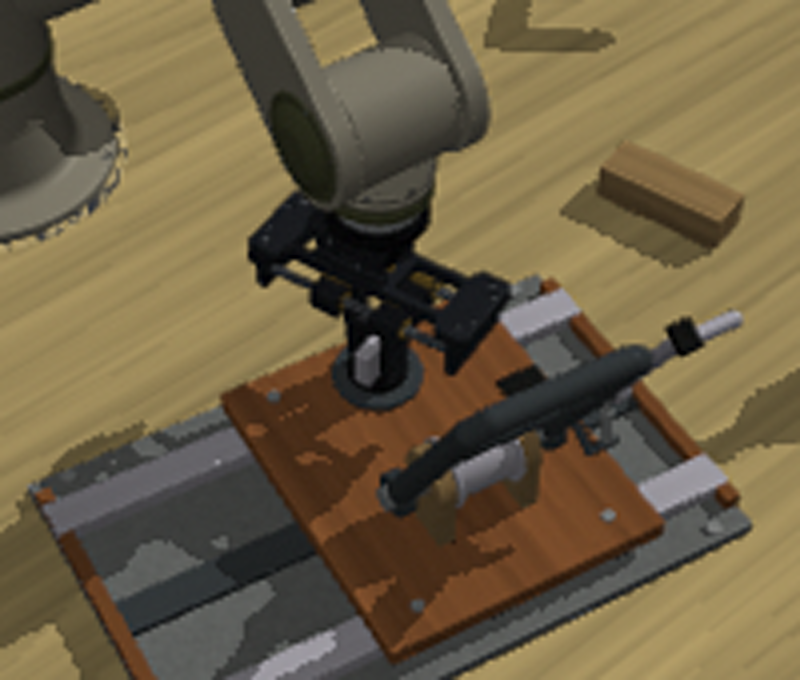

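>>> carry_out --moves '[[[0,0,0,0,0,4],[0,0,0,0,0,4],[0,0,0,0,0,4],[0,0,0,0,0,4],[0,0,0,0,0,3],[0,0,0,0,0,0],[0,0,0,0,0,0],[0,0,0,0,0,0]]]'

```text
time_s: 7.15
ee_pos: [0.4541, 0.0747, 0.0638]
tool_rot: [0.716, 0.698, 0.0, 0.0]
ft_force: [2.1, -0.2, -0.9]
finger_gap: 0.0137
```

```bash
python3 - <<'E'
from h import *
delta([.455,.075,.064],np.pi/2-.20-1.42)
print(robot.get_obs()["moment"])
E
```

```text
t 7.15 pos [0.4541 0.0747 0.0638] yang -0.025 z [ 0.  0. -1.] gap 0.0137 F [ 2.1 -0.2 -0.9]
shift cm [ 0.04  0.09 -0.02] turn 1.4
[-0.02943638 -0.24647911  0.04364318]
```

>>> carry_out --moves '[[[0,0,0,0,0,2],[0,0,0,0,0,1],[0,0,0,0,0,0],[0,0,0,0,0,0],[0,0,0,0,0,0]]]'

```text
time_s: 7.57
ee_pos: [0.4541, 0.0747, 0.0637]
tool_rot: [0.734, 0.679, 0.0, 0.0]
ft_force: [2.8, 0.4, 0.1]
finger_gap: 0.0136
```

```bash
python3 - <<'E'
from h import *
delta([.455,.075,.064],np.pi/2-.20-1.42)
print(robot.get_obs()["moment"])
E
```

```text
t 7.57 pos [0.4541 0.0747 0.0637] yang -0.079 z [ 0.  0. -1.] gap 0.0136 F [2.8 0.4 0.1]
shift cm [ 0.04  0.09 -0.03] turn -1.7
[ 0.09383696 -0.22995433  0.06022799]
```

>>> carry_out --moves '[[[0,0,0,0,0,0],[0,0,0,0,0,0],[0,0,0,0,0,0],[0,0,0,0,0,0],[0,0,0,0,0,0]]]' --claw -0.5

```text
time_s: 7.98
ee_pos: [0.4539, 0.0746, 0.0637]
tool_rot: [0.735, 0.678, -0.0, -0.0]
ft_force: [0.0, 0.5, -0.6]
finger_gap: 0.0223
```

>>> carry_out --moves '[[[0,0,-2,0,0,0],[0,0,-3,0,0,0],[0,0,-3,0,0,0],[0,0,-3,0,0,0],[0,0,-3,0,0,0],[0,0,-3,0,0,0],[0,0,-3,0,0,0],[0,0,-3,0,0,0],[0,0,0,0,0,0]]]'

```text
time_s: 8.73
ee_pos: [0.4554, 0.0745, 0.299]
tool_rot: [0.735, 0.678, 0.003, 0.003]
ft_force: [-0.1, 0.2, 0.9]
finger_gap: 0.0217
```

```bash
python3 - <<'E'
from h import *
delta([.455,.075,.064],np.pi/2-.20-1.42)
crop("scene","s5.png",230,100,200,250,3)
im=robot.get_image("top");cv2.imwrite("pics/t5.png",cv2.resize(im[140:300,225:415,::-1],None,fx=4,fy=4))
E
```

```text
t 8.73 pos [0.4554 0.0745 0.299 ] yang -0.079 z [ 0.009 -0.001 -1.   ] gap 0.0217 F [-0.1  0.2  0.9]
shift cm [ 0.05 -0.25 23.5 ] turn -1.7
```

View pics/s5.png

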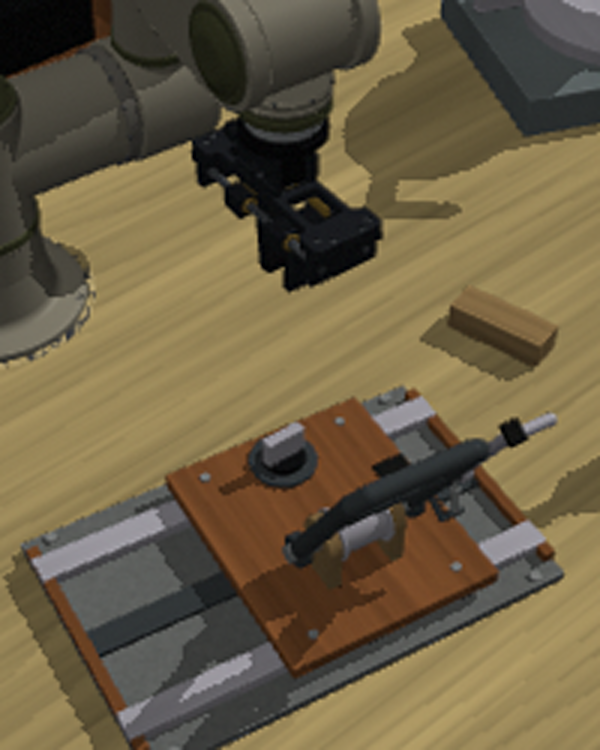

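View pics/t5.png

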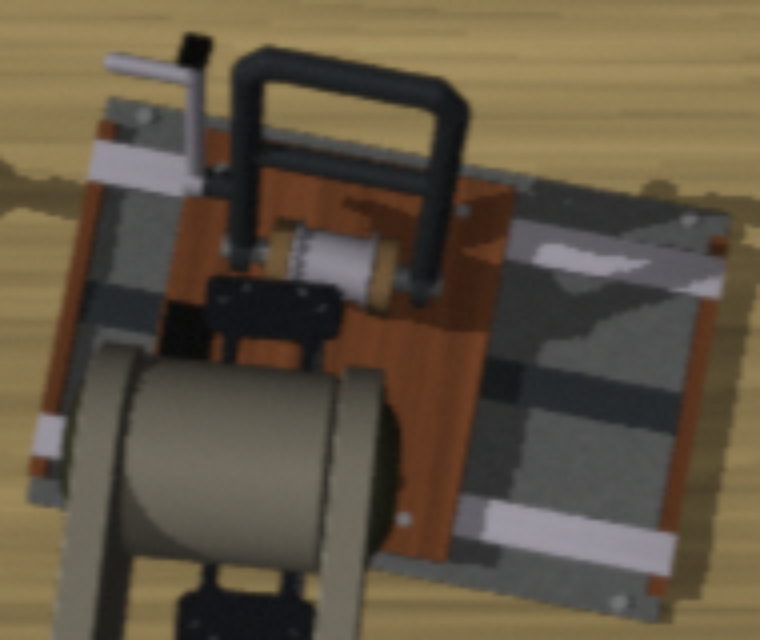

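```bash
python3 - <<'E'
from h import *
k=np.array([.4535,.0738,.089])
for a in (-.2+np.pi/2,-.2+np.pi/2-1.25,-.2+np.pi/2-1.43,-.2):
    d=np.array([np.cos(a),np.sin(a),0])*.02
    p=proj("scene",k+d);q=proj("scene",k-d);print(round(a,3),np.degrees(np.arctan2(*(p-q)[::-1])).round(1))
im=robot.get_image("scene")
cv2.imwrite("pics/s6.png",cv2.resize(im[228:268,302:352,::-1],None,fx=14,fy=14,interpolation=cv2.INTER_CUBIC))
print("tip",back("top",(251.9,155.3),.24),"leg",back("top",(273.8,159.6),.24))
q=[.594,.0497,-.2]
print(W(q,(.079,.15,.24)),W(q,(.079,.094,.24)),W(q,M["tab"]))
obs=[]
for c in("top","scene"):
    for t in M:
        r=robot.tip_of(t,c)
        if r and r[0]["score"]>.5: obs.append((c,t,r[0]["location"]))
q,r=fit(obs);print(q)
for o,e in zip(obs,r):print(o[:2],e.round(1))
E
```

```text
1.371 -21.7
0.121 34.9
-0.059 45.1
-0.2 53.9
tip [0.69595497 0.17782333 0.24      ] leg [0.68571841 0.12528762 0.24      ]
[0.70122566 0.18101511 0.24      ] [0.69010018 0.12613138 0.24      ] [0.69656071 0.15747261 0.23980112]
[ 0.59592174  0.04819422 -0.18394751]
('top', 'carriage_mid') [-0.4  1.6]
('top', 'frame') [-1.1  2. ]
('top', 'bar') [ 0.2 -1.9]
('top', 'tab') [3.7 1.6]
('scene', 'carriage_mid') [-0.4  3.6]
('scene', 'frame') [-0.5 -2.1]
('scene', 'bar') [2.7 1. ]
('scene', 'tab') [1.5 0.4]
```

View pics/s6.png

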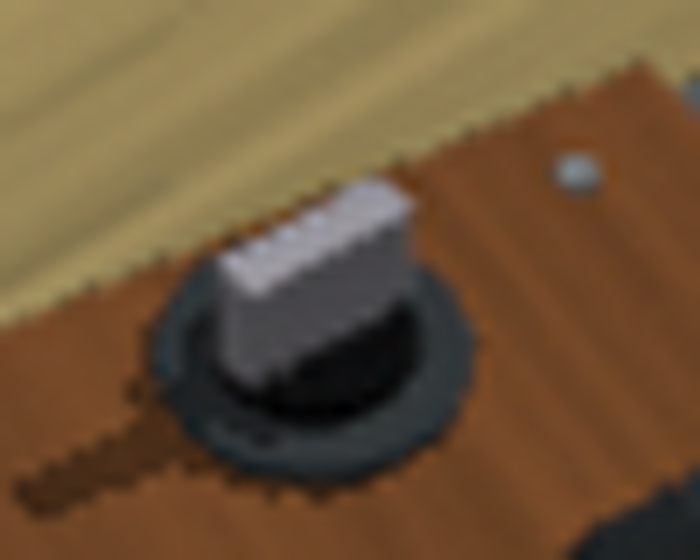

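```bash
python3 - <<'E'
from h import *
delta([.696,.168,.32],-.195)
E
```

```text
t 9.38 pos [0.454  0.0746 0.2936] yang -0.08 z [-0.  0. -1.] gap 0.0219 F [ 0.1 -0.   0.7]
shift cm [11.23 23.38 -2.65] turn 6.6
```

>>> carry_out --moves '[[[0,0,-2.6,0,0,0],[1.4,2.9,0,0,0,0],[1.4,2.9,0,0,0,0],[1.4,2.9,0,0,0,0],[1.4,2.9,0,0,0,0],[1.4,2.9,0,0,0,0],[1.4,2.9,0,0,0,0],[1.4,2.9,0,0,0,0],[1.4,2.9,0,0,0,0],[0,0.2,0,0,0,6.6],[0,0,0,0,0,0],[0,0,0,0,0,0],[0,0,0,0,0,0],[0,0,0,0,0,0]]]' --claw 0.1

```text
time_s: 10.55
ee_pos: [0.6937, 0.1667, 0.3213]
tool_rot: [0.772, 0.636, 0.001, 0.0]
ft_force: [0.1, 0.5, -0.5]
finger_gap: 0.0484
```

```bash
python3 - <<'E'
from h import *
delta([.696,.168,.226],-.195)
crop("scene","s7.png",330,130,160,130,5)
im=robot.get_image("top");cv2.imwrite("pics/t7.png",cv2.resize(im[120:280,210:400,::-1],None,fx=4,fy=4))
E
```

```text
t 10.55 pos [0.6937 0.1667 0.3213] yang -0.193 z [ 0.001  0.    -1.   ] gap 0.0484 F [ 0.1  0.5 -0.5]
shift cm [0.17 0.19 9.53] turn 0.1
```

View pics/s7.png

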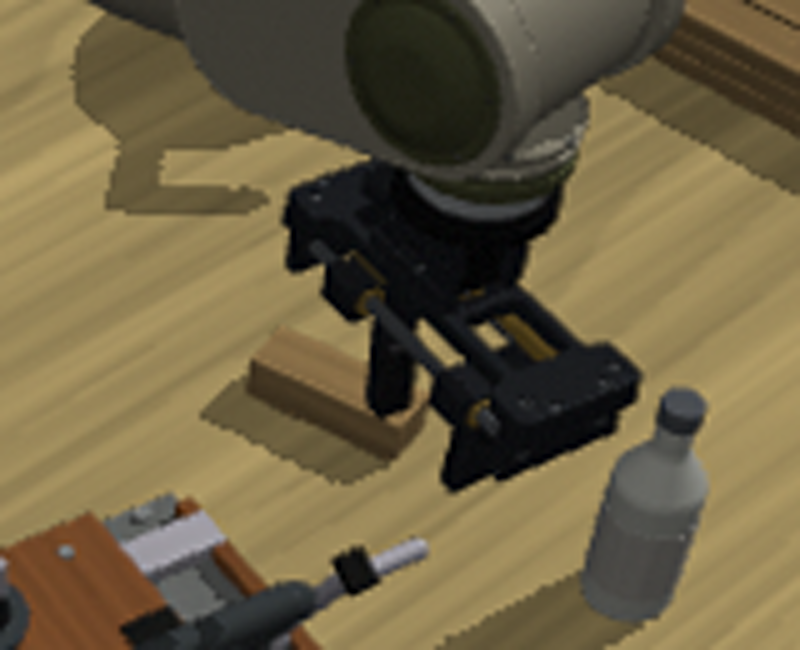

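View pics/t7.png

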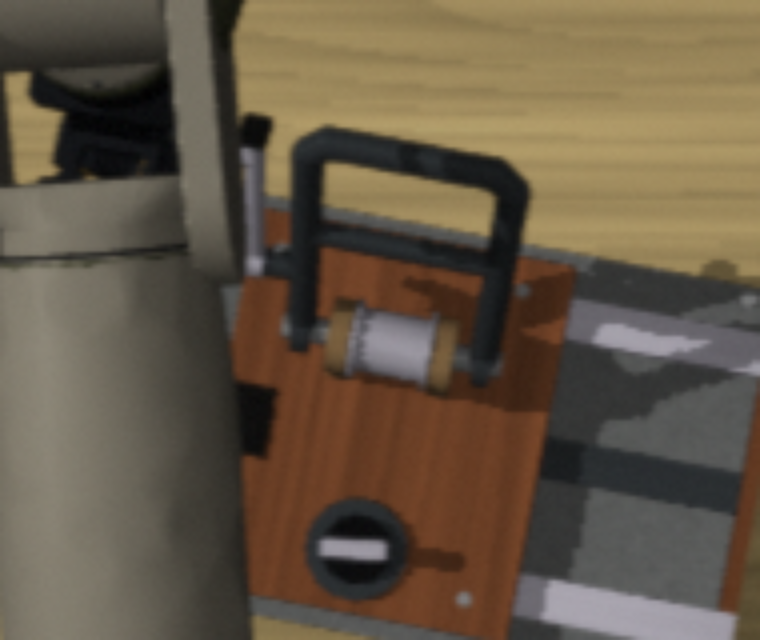

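>>> carry_out --moves '[[[0.2,0.2,0,0,0,0],[0,0,2,0,0,0],[0,0,2,0,0,0],[0,0,2,0,0,0],[0,0,1,0,0,0],[0,0,0,0,0,0],[0,0,0,0,0,0]]]'

```text
time_s: 11.23
ee_pos: [0.6969, 0.1685, 0.2506]
tool_rot: [0.772, 0.635, 0.0, 0.0]
ft_force: [-0.2, -0.4, 0.8]
finger_gap: 0.0486
```

```bash
python3 - <<'E'
from h import *
delta([.696,.168,.226],-.195)
crop("scene","s8.png",370,170,80,100,7)
E
```

```text
t 11.23 pos [0.6969 0.1685 0.2506] yang -0.195 z [ 0.  0. -1.] gap 0.0486 F [-0.2 -0.4  0.8]
shift cm [-0.07 -0.08  2.46] turn 0.0
```

View pics/s8.png

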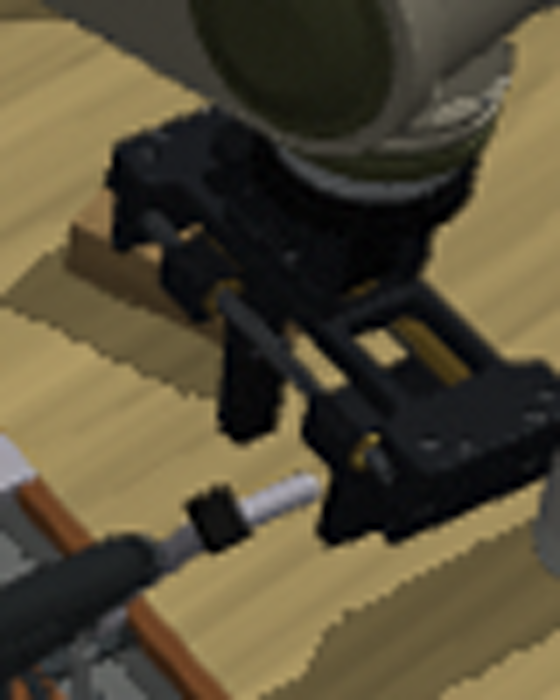

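```bash
python3 - <<'E'
from h import *
print(proj("scene",np.array([.701,.181,.24])),proj("scene",np.array([.696,.178,.24])),proj("scene",np.array([.690,.126,.24])),proj("scene",np.array([.686,.125,.24])))
o=robot.get_obs()["ee_pos"]
for s in(-1,1):
  print(proj("scene",o+s*.0243*np.array([.981,-.194,0])))
E
```

```text
[415.18067378 239.33993501] [412.98782181 238.80053858] [397.47212686 246.93628799] [396.08473938 246.23398679]
[405.97380119 231.82410642]
[417.01713187 243.86932096]
```

>>> carry_out --moves '[[[0,0,1.2,0,0,0],[0,0,1.2,0,0,0],[0,0,0,0,0,0],[0,0,0,0,0,0]]]'

```text
time_s: 11.62
ee_pos: [0.697, 0.1685, 0.2269]
tool_rot: [0.773, 0.635, 0.0, 0.0]
ft_force: [-0.5, -0.1, -0.1]
finger_gap: 0.0483
```

```bash
python3 - <<'E'
from h import *
delta([.696,.168,.226],-.195)
crop("scene","s9.png",370,170,80,100,7)
E
```

```text
t 11.62 pos [0.697  0.1685 0.2269] yang -0.195 z [ 0.001  0.    -1.   ] gap 0.0483 F [-0.5 -0.1 -0.1]
shift cm [-0.07 -0.09  0.09] turn 0.0
```

View pics/s9.png

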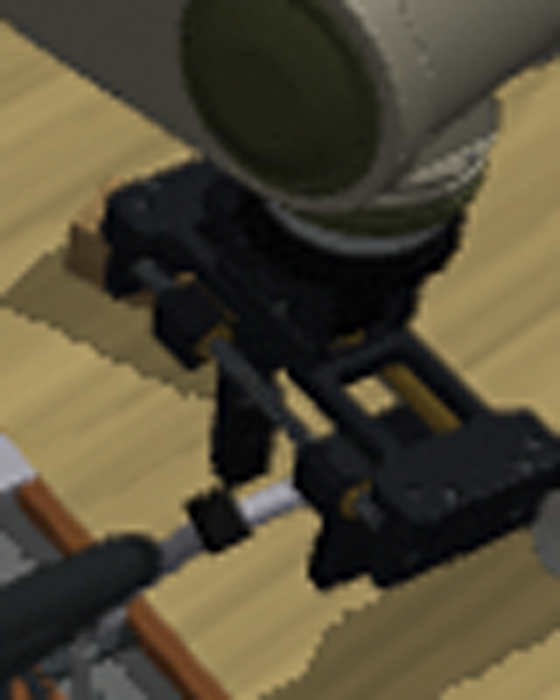

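>>> carry_out --moves '[[[0,-0.8,0,0,0,0],[0,-0.8,0,0,0,0],[0,-0.8,-0.1,0,0,0],[0,-0.8,-0.2,0,0,0],[0,-0.8,-0.2,0,0,0],[0,-0.8,-0.2,0,0,0],[0,-0.8,-0.1,0,0,0],[0,-0.8,0,0,0,0],[0,-0.8,0,0,0,0],[0,0,0,0,0,0],[0,0,0,0,0,0]]]'

```text
time_s: 12.58
ee_pos: [0.6266, 0.1825, 0.2353]
tool_rot: [0.772, 0.635, 0.001, 0.001]
ft_force: [0.0, 0.5, 0.2]
finger_gap: 0.0483
```

```bash
python3 - <<'E'
from h import *
delta([.696,.168,.226],-.195)
crop("scene","s10.png",340,170,120,120,6)
E
```

```text
t 12.58 pos [0.6266 0.1825 0.2353] yang -0.195 z [ 0.002  0.    -1.   ] gap 0.0483 F [0.  0.5 0.2]
shift cm [-0.08  7.09  0.94] turn 0.0
```

View pics/s10.png

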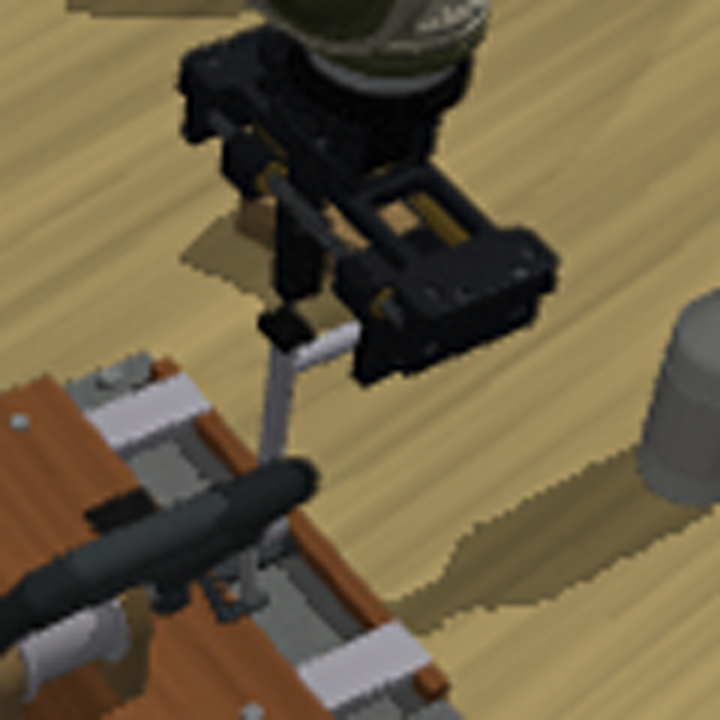

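>>> carry_out --moves '[[[0,-0.8,0,0,0,0],[0,-0.8,0,0,0,0],[0,-0.8,0.2,0,0,0],[0,-0.8,0.2,0,0,0],[0,-0.8,0.3,0,0,0],[0,-0.8,0.3,0,0,0],[0,-0.8,0.3,0,0,0],[0,0,0,0,0,0],[0,0,0,0,0,0]]]'

```text
time_s: 13.38
ee_pos: [0.5717, 0.1932, 0.2212]
tool_rot: [0.773, 0.635, 0.0, 0.0]
ft_force: [0.7, -0.8, -0.2]
finger_gap: 0.0483
```

```bash
python3 - <<'E'
from h import *
delta([.696,.168,.226],-.195)
crop("scene","s11.png",310,170,140,120,5)
E
```

```text
t 13.38 pos [0.5717 0.1932 0.2212] yang -0.195 z [ 0. -0. -1.] gap 0.0483 F [ 0.7 -0.8 -0.2]
shift cm [-0.06 12.69 -0.48] turn 0.0
```

View pics/s11.png

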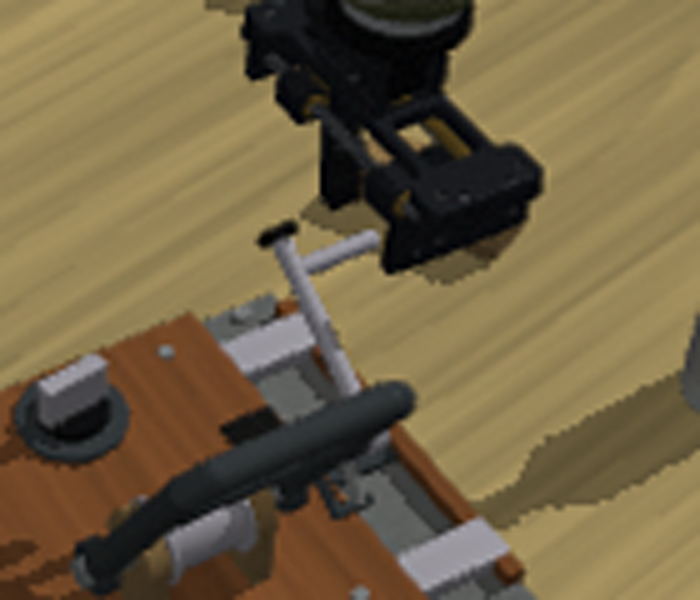

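>>> carry_out --moves '[[[0,-0.8,0.2,0,0,0],[0,-0.8,0.2,0,0,0],[0,-0.8,0.2,0,0,0],[0,0,0,0,0,0],[0,0,0,0,0,0],[0,0,0,0,0,0],[0,0,0,0,0,0]]]'

```text
time_s: 14.02
ee_pos: [0.5483, 0.1977, 0.215]
tool_rot: [0.773, 0.635, 0.0, 0.0]
ft_force: [0.1, -0.4, 0.1]
finger_gap: 0.0484
```

```bash
python3 - <<'E'
from h import *
delta([.696,.168,.226],-.195)
crop("scene","s12.png",310,170,140,120,5)
E
```

```text
t 14.02 pos [0.5483 0.1977 0.215 ] yang -0.195 z [ 0.  0. -1.] gap 0.0484 F [ 0.1 -0.4  0.1]
shift cm [-0.05 15.07 -1.09] turn -0.0
```

View pics/s12.png

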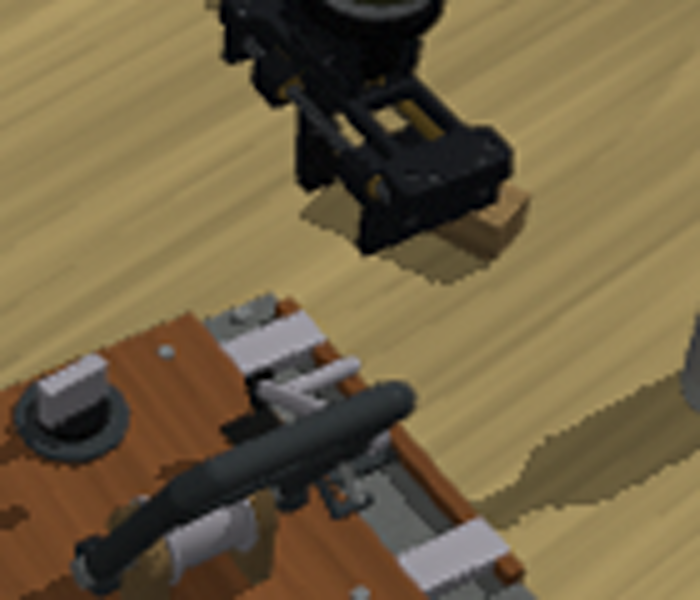

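>>> carry_out --moves '[[[0,0,-2,0,0,0],[0,0,-3,0,0,0],[0,0,-3,0,0,0],[0,0,-3,0,0,0],[0,0,0,0,0,0],[0,0,0,0,0,0]]]' --claw 1

```text
time_s: 14.57
ee_pos: [0.5482, 0.1979, 0.3261]
tool_rot: [0.773, 0.635, 0.001, 0.001]
ft_force: [-0.8, -1.0, -0.8]
finger_gap: 0.0861
```

```bash
python3 - <<'E'
from h import *
im=robot.get_image("top");cv2.imwrite("pics/t13.png",cv2.resize(im[140:300,225:415,::-1],None,fx=4,fy=4))
crop("scene","s13.png",310,210,120,100,6)
for c in("top","scene"):
    robot.get_image(c)
    for t in("bar","frame","carriage_mid","knob_grip"):
        r=robot.tip_of(t,c);print(c,t,[(round(d["score"],2),np.round(d["location"],1)) for d in r[:1]])
print(back("top",(313.1,158.9),.2617))
delta([.686,.034,.32],-.195)
E
```

```text
top bar [(0.73, array([310.8, 159.7]))]
top frame [(0.64, array([306.9, 205.2]))]
top carriage_mid [(0.9, array([309.7, 206.4]))]
top knob_grip [(0.61, array([298.1, 257.1]))]
scene bar [(0.84, array([367.3, 255.8]))]
scene frame [(0.56, array([348.6, 274.8]))]
scene carriage_mid [(0.98, array([347.9, 284.2]))]
scene knob_grip [(0.67, array([351.2, 287.3]))]
[0.68282865 0.03084838 0.2617    ]
t 15.17 pos [0.5476 0.1979 0.3248] yang -0.195 z [-0. -0. -1.] gap 0.0884 F [ 0.2  0.4 -0.7]
shift cm [-13.4   16.75   0.47] turn 0.0
```

View pics/t13.png

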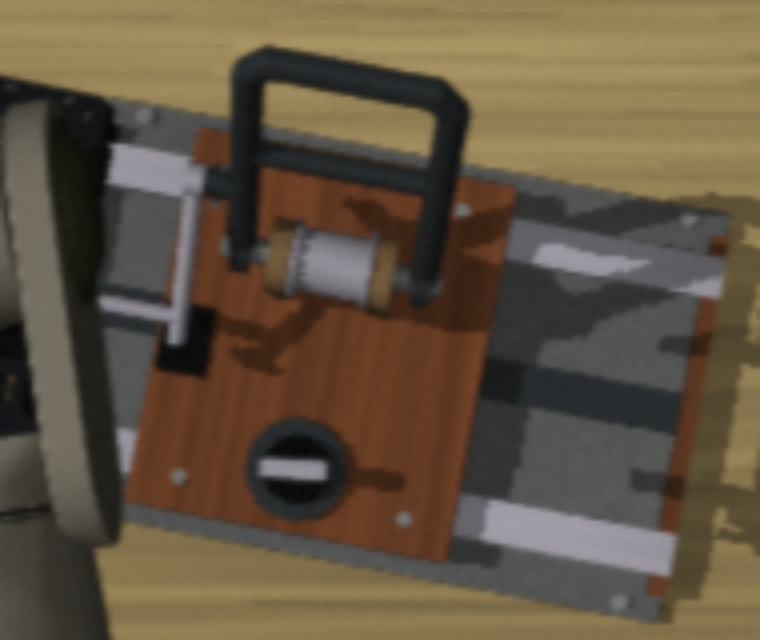

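View pics/s13.png

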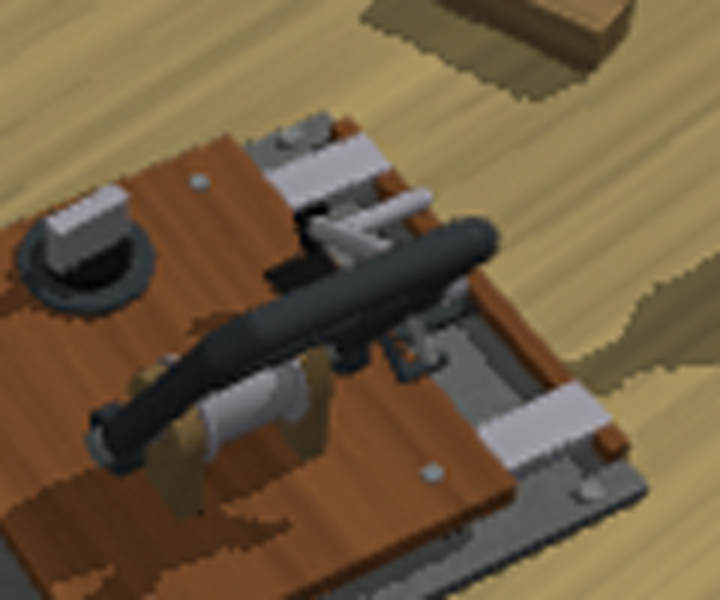

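>>> carry_out --moves '[[[-1.95,2.4,0,0,0,0],[-1.95,2.4,0,0,0,0],[-1.95,2.4,0,0,0,0],[-1.95,2.4,0,0,0,0],[-1.95,2.4,0,0,0,0],[-1.95,2.4,0,0,0,0],[-1.95,2.2,0,0,0,0],[0,0,2,0,0,0],[0,0,0,0,0,0],[0,0,0,0,0,0],[0,0,0,0,0,0]]]'

```text
time_s: 16.08
ee_pos: [0.6838, 0.0326, 0.3059]
tool_rot: [0.772, 0.635, 0.0, 0.0]
ft_force: [0.1, 0.8, 0.3]
finger_gap: 0.0884
```

```bash
python3 - <<'E'
from h import *
q=[.5945,.049,-.195]
for th in(2.3,2.45,2.62):
    pt=lambda r,y:np.array([.065*s+r*np.sin(.5-th),y,.095+.065*c5+r*np.cos(.5-th)])
    print(th,[proj(c,W(q,pt(r,y))).round(1) for c in("top","scene") for r,y in((.1,.15),(.127,.094))])
delta([.684,.032,.243],-.195)
crop("scene","s14.png",310,170,140,120,5)
E
```

```text
2.3 [array([245.9, 216.8]), array([265., 231.]), array([380.7, 233.2]), array([359.9, 235.5])]
2.45 [array([247.2, 215.7]), array([266.4, 229.3]), array([381. , 237.5]), array([360.5, 240.9])]
2.62 [array([248.7, 213.4]), array([268. , 226.3]), array([382. , 242.5]), array([361.8, 247.3])]
t 16.08 pos [0.6838 0.0326 0.3059] yang -0.194 z [ 0.001  0.    -1.   ] gap 0.0884 F [0.1 0.8 0.3]
shift cm [-0.06  0.03  6.29] turn 0.1
```

View pics/s14.png

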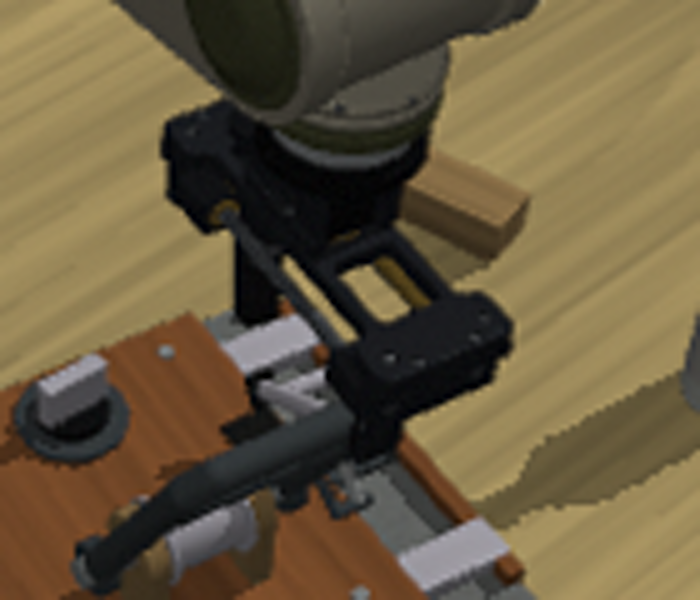

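>>> carry_out --moves '[[[0,0,2,0,0,0],[0,0,2,0,0,0],[0,0,1.5,0,0,0],[0,0,0.6,0,0,0],[0,0,0,0,0,0],[0,0,0,0,0,0]]]'

```text
time_s: 16.63
ee_pos: [0.6842, 0.0322, 0.2453]
tool_rot: [0.772, 0.635, 0.001, 0.001]
ft_force: [0.5, -0.3, -0.4]
finger_gap: 0.0883
```

```bash
python3 - <<'E'
from h import *
delta([.684,.032,.243],-.195)
crop("scene","s15.png",310,170,140,120,5)
E
```

```text
t 16.63 pos [0.6842 0.0322 0.2453] yang -0.194 z [ 0.002 -0.    -1.   ] gap 0.0883 F [ 0.5 -0.3 -0.4]
shift cm [-0.03 -0.02  0.23] turn 0.0
```

View pics/s15.png

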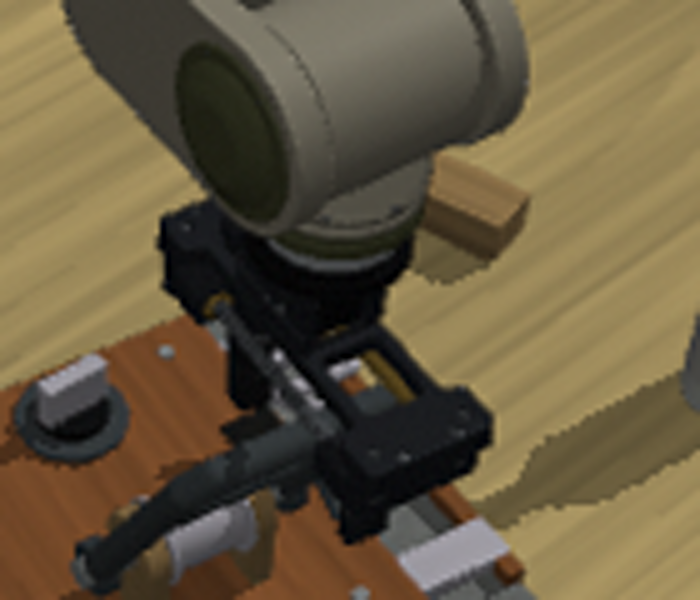

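>>> carry_out --moves '[[[0,0,0.2,0,0,0],[0,0,0,0,0,0],[0,0,0,0,0,0],[0,0,0,0,0,0],[0,0,0,0,0,0],[0,0,0,0,0,0],[0,0,0,0,0,0],[0,0,0,0,0,0],[0,0,0,0,0,0],[0,0,0,0,0,0],[0,0,0,0,0,0],[0,0,0,0,0,0],[0,0,0,0,0,0],[0,0,0,0,0,0],[0,0,0,0,0,0]]]' --claw -1 --grip_force 25

```text
time_s: 17.93
ee_pos: [0.6814, 0.0324, 0.2417]
tool_rot: [0.772, 0.635, -0.003, -0.003]
ft_force: [-20.5, 0.2, 4.0]
finger_gap: 0.0188
```

```bash
python3 - <<'E'
from h import *
delta([.5945,.049,.266],-.195)
print(robot.get_obs()["moment"])
E
```

```text
t 17.93 pos [0.6814 0.0324 0.2417] yang -0.194 z [-0.009  0.001 -1.   ] gap 0.0188 F [-20.5   0.2   4. ]
shift cm [-0.06 -8.87 -2.35] turn 0.0
[0.22596473 3.00608146 0.06152717]
```

>>> carry_out --moves '[[[0,-0.3,0,0,0,0],[0,-0.42,-0.22,0,0,0],[0,-0.43,-0.22,0,0,0],[0,-0.43,-0.2,0,0,0],[0,-0.43,-0.19,0,0,0],[0,-0.44,-0.18,0,0,0],[0,-0.44,-0.17,0,0,0],[0,0,0,0,0,0],[0,0,0,0,0,0]]]'

```text
time_s: 18.68
ee_pos: [0.6551, 0.0374, 0.2527]
tool_rot: [0.773, 0.635, -0.001, -0.001]
ft_force: [-0.9, -2.1, -11.3]
finger_gap: 0.0185
```

```bash
python3 - <<'E'
from h import *
delta([.5915,.047,.266],-.195)
print(robot.get_obs()["moment"])
crop("scene","s16.png",310,170,140,120,5)
E
```

```text
t 18.68 pos [0.6551 0.0374 0.2527] yang -0.195 z [-0.003  0.    -1.   ] gap 0.0185 F [ -0.9  -2.1 -11.3]
shift cm [-0.29 -6.43 -1.31] turn 0.0
[-0.4784335   0.00996628  0.08752814]
```

View pics/s16.png

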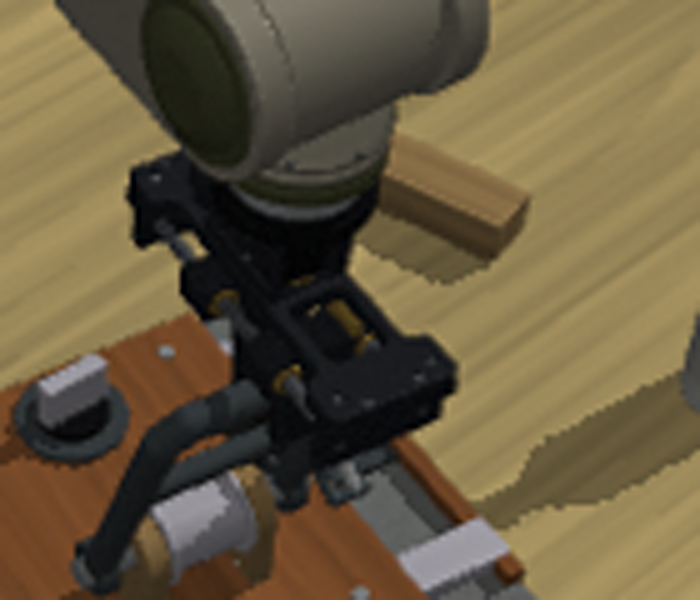

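>>> carry_out --moves '[[[0,-0.45,-0.12,0,0,0],[0,-0.45,-0.12,0,0,0],[0,-0.45,-0.1,0,0,0],[0,-0.46,-0.1,0,0,0],[0,-0.46,-0.09,0,0,0],[0,-0.46,-0.09,0,0,0],[0,-0.46,-0.07,0,0,0],[0,-0.46,-0.07,0,0,0],[0,0,0,0,0,0],[0,0,0,0,0,0]]]'

```text
time_s: 19.57
ee_pos: [0.6196, 0.0445, 0.2616]
tool_rot: [0.773, 0.635, 0.0, 0.0]
ft_force: [-0.2, -5.2, -12.3]
finger_gap: 0.0184
```

```bash
python3 - <<'E'
from h import *
delta([.5915,.047,.266],-.195)
print(robot.get_obs()["moment"])
E
```

```text
t 19.57 pos [0.6196 0.0445 0.2616] yang -0.195 z [ 0. -0. -1.] gap 0.0184 F [ -0.2  -5.2 -12.3]
shift cm [-0.3  -2.8  -0.44] turn 0.0
[-0.74412805 -0.07025707  0.07173487]
```

>>> carry_out --moves '[[[-0.05,-0.46,-0.04,0,0,0],[-0.05,-0.46,-0.04,0,0,0],[-0.05,-0.46,-0.03,0,0,0],[-0.05,-0.46,-0.03,0,0,0],[0,-0.46,0,0,0,0],[0,-0.46,0,0,0,0],[0,0,0,0,0,0],[0,0,0,0,0,0],[0,0,0,0,0,0]]]'

```text
time_s: 20.32
ee_pos: [0.5923, 0.0493, 0.2629]
tool_rot: [0.772, 0.635, 0.001, -0.001]
ft_force: [2.7, 6.0, -11.6]
finger_gap: 0.0182
```

```bash
python3 - <<'E'
from h import *
delta([.5915,.047,.266],-.195)
print(robot.get_obs()["moment"])
im=robot.get_image("top");cv2.imwrite("pics/t17.png",cv2.resize(im[140:300,225:415,::-1],None,fx=4,fy=4))
crop("scene","s17.png",290,170,140,140,5)
E
```

```text
t 20.32 pos [0.5923 0.0493 0.2629] yang -0.194 z [ 0.001  0.002 -1.   ] gap 0.0182 F [  2.7   6.  -11.6]
shift cm [-0.24 -0.04 -0.31] turn 0.1
[ 0.72345199 -0.59179369  0.06454609]
```

View pics/t17.png

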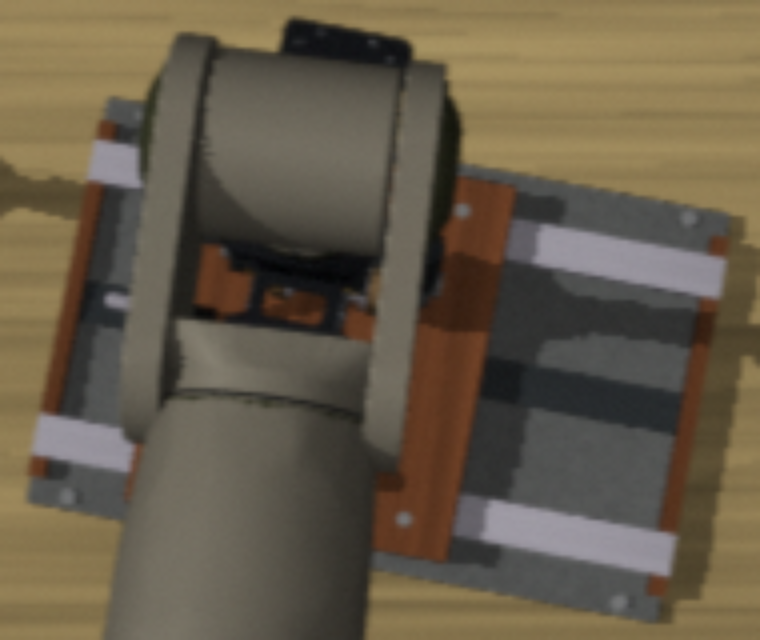

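View pics/s17.png

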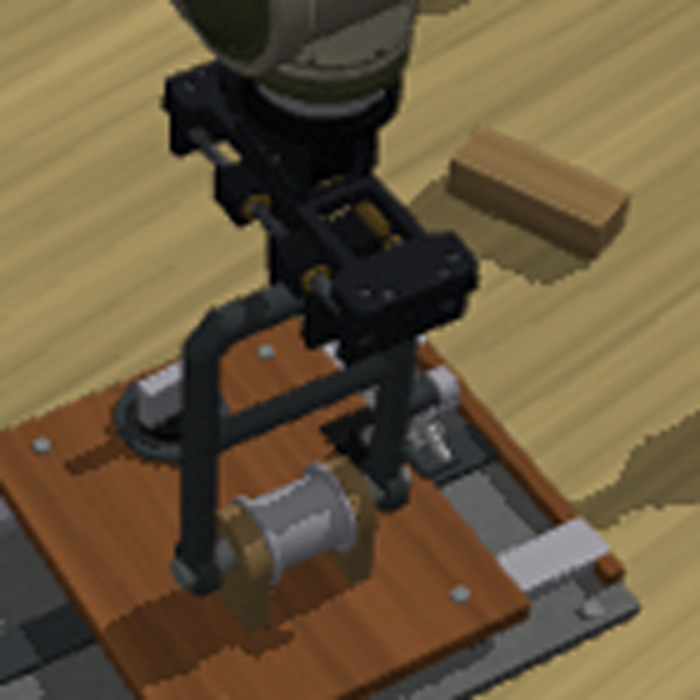

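```bash
python3 - <<'E'
from h import *
im=robot.get_image("scene"); cv2.imwrite("pics/s18.png",cv2.resize(im[228:292,310:382,::-1],None,fx=10,fy=10,interpolation=cv2.INTER_CUBIC))
for q in([.5915,.047,-.195],[.5945,.049,-.195]):
  for ph in(-.07,0,.07):
    for y in(-.062,.062):
      a,b=[proj("scene",W(q,(h*np.sin(ph),y,.095+h*np.cos(ph)))) for h in(.02,.15)]
      print(q[0],ph,y,a.round(1),b.round(1),"slope dx/dy",((b-a)[0]/(b-a)[1]).round(3))
E
```

```text
0.5915 -0.07 -0.062 [327.7 277.9] [326.4 244.4] slope dx/dy 0.039
0.5915 -0.07 0.062 [365.7 261.5] [367.2 227.8] slope dx/dy -0.046
0.5915 0 -0.062 [328.  278.3] [328.4 246.9] slope dx/dy -0.014
0.5915 0 0.062 [365.9 261.9] [369.4 230.2] slope dx/dy -0.108
0.5915 0.07 -0.062 [328.2 278.6] [330.4 249.7] slope dx/dy -0.076
0.5915 0.07 0.062 [366.2 262.2] [371.5 232.9] slope dx/dy -0.18
0.5945 -0.07 -0.062 [329.  278.2] [327.8 244.7] slope dx/dy 0.036
0.5945 -0.07 0.062 [366.9 261.8] [368.5 228.1] slope dx/dy -0.049
0.5945 0 -0.062 [329.2 278.6] [329.8 247.2] slope dx/dy -0.017
0.5945 0 0.062 [367.2 262.1] [370.7 230.5] slope dx/dy -0.111
0.5945 0.07 -0.062 [329.5 278.9] [331.8 250. ] slope dx/dy -0.079
0.5945 0.07 0.062 [367.4 262.5] [372.8 233.1] slope dx/dy -0.184
```

View pics/s18.png

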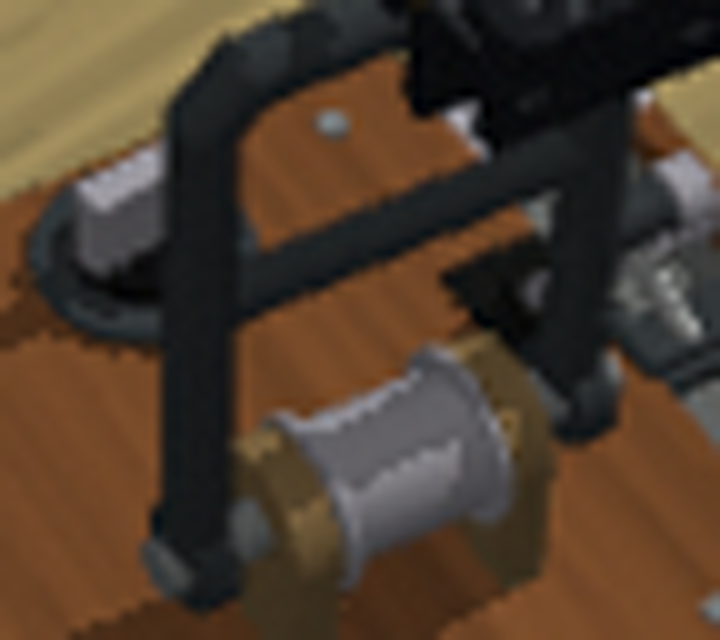

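>>> carry_out --moves '[[[0.1,0.2,0.1,0,0,0],[0,0,0,0,0,0],[0,0,0,0,0,0],[0,0,0,0,0,0],[0,0,0,0,0,0],[0,0,0,0,0,0],[0,0,0,0,0,0],[0,0,0,0,0,0]]]'

```text
time_s: 21.13
ee_pos: [0.5949, 0.0488, 0.2628]
tool_rot: [0.772, 0.635, 0.001, 0.001]
ft_force: [1.1, 4.4, 2.9]
finger_gap: 0.018
```

```bash
python3 - <<'E'
from h import *
delta([.594,.048,.266],-.195)
im=robot.get_image("scene"); cv2.imwrite("pics/s19.png",cv2.resize(im[220:292,310:400,::-1],None,fx=8,fy=8,interpolation=cv2.INTER_CUBIC))
robot.get_image("top")
for c in("top","scene"):
    for t in("carriage_mid","frame","bar"):
        r=robot.tip_of(t,c);print(c,t,[(round(d["score"],2),np.round(d["location"],1)) for d in r[:1]])
for ph in(0,.07): print(proj("scene",W([.5945,.049,-.195],(.19*np.sin(ph),0,.095+.19*np.cos(ph)))))
# stand at 2.62 upright prediction
pt=lambda r,y,th:np.array([r*np.sin(-th),y,.16+r*np.cos(th)])
for th in(2.3,2.62):print([proj("scene",W([.5945,.049,-.195],pt(r,y,th))).round(1) for r,y in((.1,.15),(.127,.094))])
E
```

```text
t 21.13 pos [0.5949 0.0488 0.2628] yang -0.195 z [ 0.002  0.    -1.   ] gap 0.018 F [1.1 4.4 2.9]
shift cm [-0.1  -0.08 -0.32] turn 0.0
top carriage_mid [(0.97, array([310.4, 207.5]))]
top frame [(0.64, array([305.7, 203.8]))]
top bar []
scene carriage_mid [(0.73, array([350.2, 284.9]))]
scene frame [(0.78, array([351.4, 273.4]))]
scene bar [(0.9, array([350.2, 227.2]))]
[351.27544049 227.99964353]
[353.97660309 231.44918882]
[array([378. , 239.6]), array([358.6, 245.8])]
[array([381.9, 249.3]), array([363.5, 258.1])]
```

View pics/s19.png

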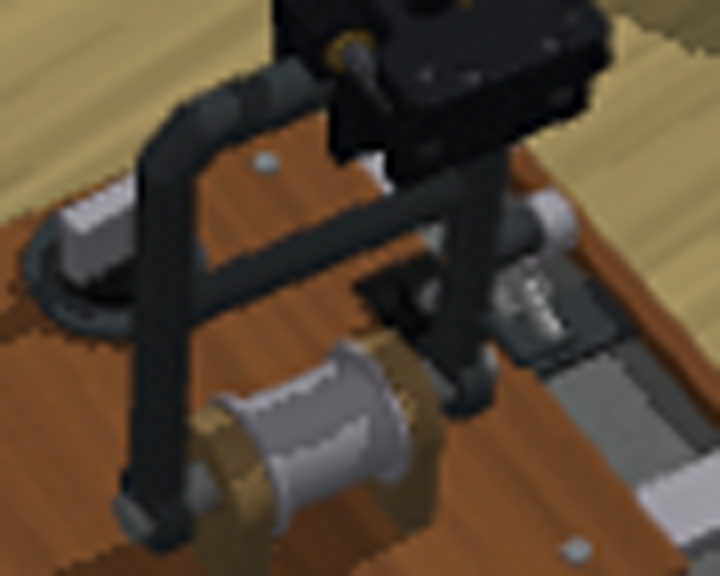

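```bash
python3 - <<'E'
from h import *
q=[.5945,.049,-.195]
pt=lambda r,y,th:np.array([r*np.sin(-th),y,.16+r*np.cos(th)])
for th in(2.3,2.45,2.62):
  for n,r,y in(("pivot",0,.094),("root",.1,.094),("pegtip",.1,.15),("legtip",.127,.094)):
    a=proj("scene",W(q,pt(r,y,th)));print(th,n,(a-[310,220])*8, proj("top",W(q,pt(r,y,th))).round(1))
im=robot.get_image("top");cv2.imwrite("pics/t20.png",cv2.resize(im[190:250,235:315,::-1],None,fx=9,fy=9,interpolation=cv2.INTER_CUBIC))
E
```

```text
2.3 pivot [543.76569912 221.04192133] [270.6 194.7]
2.3 root [419.31736462 209.3488756 ] [267.8 225.2]
2.3 pegtip [544.3701284  157.03730471] [247.5 221.1]
2.3 legtip [388.50881481 206.45413391] [267.1 232.9]
2.45 pivot [543.76569912 221.04192133] [270.6 194.7]
2.45 root [432.7033081  246.57426887] [269.1 221.6]
2.45 pegtip [557.44702656 193.83425904] [249.  217.5]
2.45 legtip [405.2460252  252.88647665] [268.7 228.3]
2.62 pivot [543.76569912 221.04192133] [270.6 194.7]
2.62 root [450.66115771 288.05105178] [270.6 216.9]
2.62 pegtip [575.24466955 234.73936048] [250.6 212.9]
2.62 legtip [427.62627432 304.62970072] [270.5 222.4]
```

View pics/t20.png

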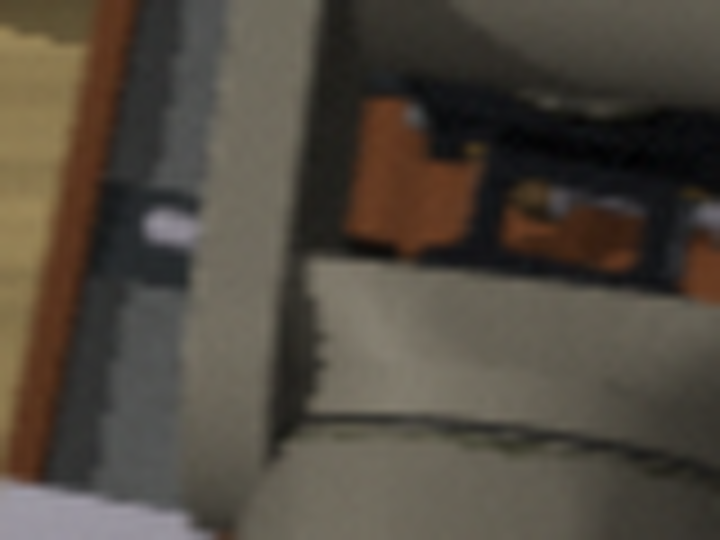

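>>> carry_out --moves '[[[0,0,0,0,0,0],[0,0,0,0,0,0],[0,0,0,0,0,0],[0,0,0,0,0,0],[0,0,0,0,0,0],[0,0,0,0,0,0]]]'

```text
time_s: 22.08
ee_pos: [0.595, 0.0488, 0.2628]
tool_rot: [0.772, 0.635, 0.001, 0.001]
ft_force: [0.7, 5.6, 3.5]
finger_gap: 0.0184
```

```bash
python3 - <<'E'
from h import *
delta([.594,.048,.266],-.195)
print(robot.finish_job())
E
```

```text
t 22.08 pos [0.595  0.0488 0.2628] yang -0.195 z [ 0.002  0.    -1.   ] gap 0.0184 F [0.7 5.6 3.5]
shift cm [-0.09 -0.08 -0.32] turn 0.0
the job is handed in; nothing more can be done
None
```

I completed the whole sequence and handed the job in at about 22 s, with the gripper still holding the top bar. The system gave no verdict.

1. **Knob:** I turned it clockwise to about 1.42–1.43 rad. The tool angle and both camera views agree on this. I saw no sign that the carriage moved.
2. **Stand:** I pushed it over centre by its tab, and it swung down by itself. Its visible points matched the predicted positions for 2.62 rad with the frame leaning back. Once the frame was upright, the peg tip was about 2 px from the prediction, or roughly 2.55–2.6 rad.
3. **Frame:** It is upright and held at the bar with a 25 N grip. The wrist force was about 7 N when I handed the job in.

**Checks that disagreed:**
- **Frame tilt:** the left tube gave about 0 rad, but the right tube suggested about −0.04. I moved the bar back 2 mm and did not measure the tilt again after that. Both readings are inside the 0.07 limit.
- **Bar position:** when the gripper closed, the wrist force showed about 20 N, so my estimate was a few millimetres off. That eased once I started raising the frame.
- **Finger opening:** it read 18.4 mm on the 20 mm tube.

I never moved the arm into the bystanders, but I did not measure their positions at the end.

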